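# Push the tie rod home in the sash corner

## Robot

A 6-joint arm with a two-finger parallel gripper is mounted at the origin on the work surface. World frame = base frame: x ahead of the robot, y to its left, z up, the work surface at z = 0. Lengths are in m, angles in rad, forces in N, time in s.
With the tool pointing down it reaches from about 0.225 to 0.875 m from the base axis. Payload 3.4 kg.
Tool frame: the origin (TCP) lies between the finger pads; the fingertips stand 8 mm ahead of it and the grasp point (between the pads) lies 11 mm behind it; z points along the fingers, y is the line along which they close (so a half turn about z gives the same grasp; the last joint's range is limited). The gripper opens to 85 mm and grips with 20 to 120 N. Pads are 22 mm wide; open, the fingers measure 114 mm over their backs; the gripper's body (76 mm by 85 mm) begins 54 mm behind the grasp point. The pads swing forward as they close: fully open they stand 13 mm farther back than shut.
Start: joints at [1.158, 0.276, 1.505, -0, 1.361, -0.121], TCP at [0.165, 0.551, 0.239] pointing down, gripper open.
Joint ranges: [-2.89, 2.89], [-0.75, 2.08], [0.22, 2.7], [-1.18, 4.32], [0.11, 2.71], [-2.7, 2.7]. Speed limits (rad/s): [2.57, 2.57, 3.14, 3.14, 3.14, 3.14].

## Interface

Orientations are given as a unit quaternion [w, x, y, z].
In Python, from rig import manip gives the robot as it stands.
- The arm moves only by the tool move_arm, never from a script. Its argument "deltas" is a list that holds one entry, the list of rows, each a list of 5 numbers: the shift along the tool's x, y, z normalised to -1 to 1, where 1 is 80 cm, then the turn about the tool's z normalised to -1 to 1, where 1 is 120 degrees, then the closure, from -1 (fully open) to 1 (shut). In form: [[[tx, ty, tz, twist, grip], ...]]. A call has 1 to 12 rows; each row is the pose to reach, as a shift and turn from the pose commanded when the call began, along the tool's axes at that moment; what a row does not reach only later rows make up. A row lasts 1/10 s, in which the tool goes at most 50 mm and 8.59 degrees, less where a joint would pass 70% of its speed; a pose out of reach is approached as far as the arm can. A call with a number of a shift or a turn outside -1 to 1 is refused whole. A call with a gripper value outside its range is refused whole. The fingers move at their own pace and stop on an object; "squeeze" is the grip in N (left out, the last holds). Time passes only in rows, so rows that repeat a pose let the fingers close. It gives the time, the measured TCP pose, the force, the opening and the grip force at its end, in the units of the state.
- manip.get_state(): the state, without advancing time (a new reading comes with each control period).
- manip.get_image(name): name is "scene" or "top"; returns the picture (420x560x3 uint8, red, green, blue); there is no depth.
- manip.camera_params(name): a dict with "fx", "fy", "cx", "cy" (pixels), "R" (3x3) and "t" (3): a world point X has camera coordinates R X + t. Camera axes: x right, y down, z forward; pixel columns grow to the right and rows downward; lengths in m; the calibration is good to about 2 mm. A picture is of the moment at which its call begins. camera_params takes no time and is no camera call.
- manip.sign_off(): hands the job in; it is judged then, once.
The state is a dict: "clock": time; "qpos": joint angles; "qd": joint speeds; "effort": joint torques, N m; "position": TCP position; "ee_rot": TCP orientation; "contact_force": force on the tool from outside, world axes, zero at the start; "moment": the same for the moment, N m; "width": finger opening in m; "gripper_force": force on a finger pad.
Only numpy, scipy, OpenCV 4.12 (cv2) and the standard library are available. Lean on these libraries where they do the work, as an engineer would, in place of code of your own. Each camera call takes 0.05 s, during which the arm holds its last target. There are 200 camera calls.

## Task

The corner joint of the old window sash is held by a long headed steel tie rod that slides into the deep bore in the sash's edge. Pick the rod off its rests by the shank, push it about halfway into the bore and let go of it, then take a fresh grip on its head and push it gently fully home, so that the head sits flush against the sash, and let go. Do not ram it: the head may press on the old wood with no more than 30 newtons. Leave the other things on the bench where they lie.

Things in the scene. Friction and masses are not known exactly. Their poses are not given: they have to be found in the camera images.
- rod: loose steel tie rod, 0.2 kg, 194 mm long: round shank 12 mm in diameter, 160 mm long, and a cylindrical head 18 mm in diameter, 34 mm long. Own y runs from tip to head. Origin on the axis, mid-shank: tip at y = -80 mm, shoulder (front of the head) at +80, end of the head at +114, centre of mass about +30. It starts level on the two rests, its axis 24 mm above the bench
- rod_tip (a point): centre of the rod's tip, a 6 mm flat from which the shank widens to 12 mm over the first 12 mm; axes as the rod's
- rod_shoulder (a point): point on the rod's axis where the shank meets the head; when the rod is home this lies in the bore's mouth
- rod_head (a point): centre of the rod's head, on its axis, 17 mm behind the shoulder
- rests: two fixed notched wooden blocks that carry the rod, each 46 mm across the rod, 22 mm along it, 24 mm high, centred 60 mm either side of the origin along own y; the 98 mm of shank between them is free. Origin on the bench midway between them
- sash: fixed white-painted window sash lying flat on two bearers, 44 mm thick, upper face 80 mm above the bench. Origin on the bench under the bore's mouth. It extends 340 mm towards own -y, and from x = +28 to x = -250 mm; own y = 0 is the plane of its outer edge, own +y points straight out of the bore. The rod's head stops hard on this edge
- bore_mouth (a point): centre of the bore's round mouth in the sash's upright edge, 58 mm above the bench; axes as the sash's. Bore level, 13.5 mm wide, 172 mm deep along -y, sharp-edged: only the rod's tapered tip guides. 55 mm deep a sprung shoe in its roof presses on the rod, which from there on drags with some 7 to 20 N and stays where it is left
- scraper: bystander: flat scraper of 170 mm lying on the window's glass
- hammer: bystander: hammer on the bench
- brush: bystander: brush on the bench
- filler_can: bystander: closed metal can 60 mm across and 100 mm high
- offcut: bystander: wooden block 90 x 50 x 30 mm
- wedge: bystander: wooden slip 70 x 30 x 18 mm
- dowel: bystander: short headless wooden dowel, 14 mm across, 100 mm long

How it is judged:
By the outcome, as a careful person would: the job done as asked, in the order asked, and still so for the second after the job is handed in, with the robot touching nothing.
It also fails if it takes over 67 s, if anything falls off the work surface, if the arm or the gripper's body presses on something with over 40 N, if the wrist force passes 120 N, or if a joint passes its speed limit or range.

## Working session

There is one attempt and no reset: what is moved stays moved. The work goes in short steps, Python scripts to look and compute and a tool call to move; the robot and the scene stay as the last step left them, time stands still between calls to the robot, and variables do not carry over. Pictures are saved under pics/ and viewed, at most 10 in all, crops included, and the job is handed in when it is done.

Besides the shell and the picture viewer there is one more tool, called after "Call:" by a JSON object that holds its "method" and its "body". move_arm: Moves the arm, as the interface text tells. Scaled input: -1 to 1 covers 80 cm each way for a shift and 120 degrees each way for a turn. Its arguments: {"type":"object","properties":{"deltas":{"type":"array","items":{"type":"array","items":{"type":"array","items":{"type":"number","minimum":-1,"maximum":1}}}},"squeeze":{"type":"number"}},"required":["deltas"]}

```bash
ls; mkdir -p pics
python3 - <<'E'
from rig import manip
import cv2
print(manip.get_state())
for n in("scene","top"):
    print(n,manip.camera_params(n)); cv2.imwrite(f"pics/{n}0.png",manip.get_image(n)[:,:,::-1])
E
```

```text
pics
{'clock': 0.0, 'qpos': array([ 1.15805223e+00,  2.76640216e-01,  1.50614269e+00, -7.21435107e-06,
        1.36066563e+00, -1.20943391e-01]), 'qd': array([ 0.00053532, -0.00059901,  0.00021   , -0.00013338, -0.00165213,
       -0.00108611]), 'effort': array([-1.29463187e-03, -4.16777802e+01, -2.45806217e+01, -4.19556000e-04,
        1.12264819e-02, -5.56352660e-06]), 'position': array([0.1651878 , 0.55023665, 0.23841008]), 'ee_rot': array([-2.41284249e-04,  1.45382465e-01,  9.89375095e-01, -8.96027339e-04]), 'contact_force': array([-0.53707545,  0.03729177,  0.39776367]), 'moment': array([ 0.00423462, -0.00050263,  0.02674569]), 'gripper_force': 0.0, 'width': 0.08527959380158223}
scene {'fx': 455.14758837503007, 'fy': 455.14758837503007, 'cx': 278.6458333606747, 'cy': 206.95671206566755, 'R': array([[-0.8483452 ,  0.52887501,  0.02452844],
       [ 0.27114378,  0.47378844, -0.83785772],
       [-0.45474331, -0.70414184, -0.54533732]]), 't': array([ 0.50695137, -0.07103841,  1.55698212])}
top {'fx': 537.4418989564739, 'fy': 537.4418989564739, 'cx': 281.8908649220994, 'cy': 198.21594214566716, 'R': array([[ 0.02793882, -0.99960405,  0.00334222],
       [-0.98101812, -0.02806089, -0.19187506],
       [ 0.19189287,  0.00208199, -0.98141367]]), 't': array([-0.08317236,  0.54422996,  1.40186069])}
```

View pics/scene0.png

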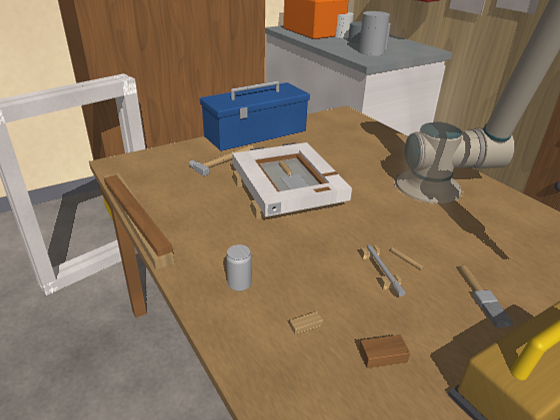

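View pics/top0.png

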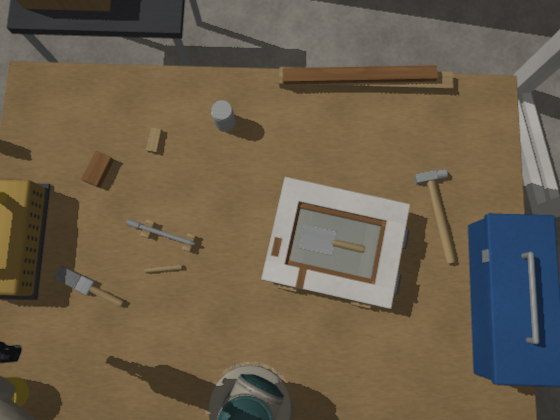

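The scene picture shows the bore mouth near (274,208) and the rod between about (370,247) and (400,293). In the top picture the rod's head is at (128,223) and its tip at (193,243), and the sash's bore edge runs (285,180)–(264,282).

Next I'll take finer measurements from enlarged crops.

```bash
cat > h.py <<'E'
import numpy as np, cv2
from rig import manip
P={n:manip.camera_params(n) for n in("scene","top")}
def ray(n,u,v):
    p=P[n]; d=p["R"].T@np.array([(u-p["cx"])/p["fx"],(v-p["cy"])/p["fy"],1]); return -p["R"].T@p["t"],d
def onz(n,u,v,z):
    c,d=ray(n,u,v); return c+d*(z-c[2])/d[2]
def proj(n,X):
    p=P[n]; q=p["R"]@np.array(X)+p["t"]; return np.array([p["fx"]*q[0]/q[2]+p["cx"],p["fy"]*q[1]/q[2]+p["cy"]])
def tri(a,b):  # two (name,u,v): midpoint and gap
    c1,d1=ray(*a);c2,d2=ray(*b); s=np.linalg.lstsq(np.c_[d1,-d2],c2-c1,rcond=None)[0]
    x,y=c1+s[0]*d1,c2+s[1]*d2; return (x+y)/2,np.linalg.norm(x-y)
E
python3 - <<'E'
import cv2,numpy as np
t=cv2.imread("pics/top0.png");s=cv2.imread("pics/scene0.png")
def c(i,x,y,w,h,k): return cv2.resize(i[y:y+h,x:x+w],None,fx=k,fy=k,interpolation=cv2.INTER_NEAREST)
a=np.hstack([c(t,118,210,90,50,4),c(s,355,235,60,65,4)[:200,:240]]) if 0 else None
can=np.zeros((600,800,3),np.uint8)
for im,(x,y) in ((c(t,118,212,95,45,4),(0,0)),(c(t,255,172,95,120,3),(0,190)),(c(s,360,240,48,60,6),(390,0)),(c(s,230,170,80,50,5),(390,362))):
    h,w=im.shape[:2];h=min(h,600-y);w=min(w,800-x);can[y:y+h,x:x+w]=im[:h,:w]
cv2.imwrite("pics/crop0.png",can)
E
```

```text
(no output)
```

View pics/crop0.png

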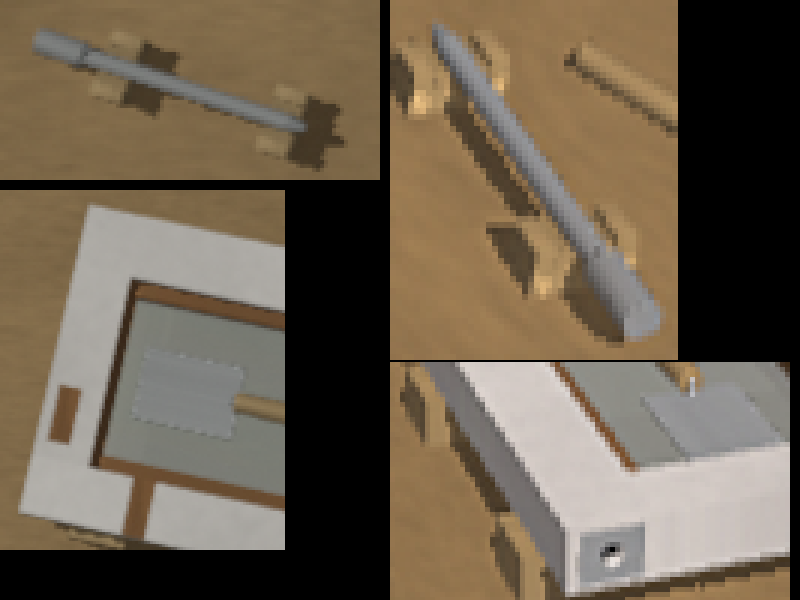

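The crops show the bore at about (274.4,208) in scene, in the centre of a grey plate. The rod's outline and the sash's top corners are clear. I'll fit masks next.

```bash
cat > m.py <<'E'
from h import *
def rodfit(n,img,x,y,w,h,z,draw=None):
    hsv=cv2.cvtColor(img,cv2.COLOR_BGR2HSV); m=np.zeros(img.shape[:2],np.uint8)
    m[y:y+h,x:x+w]=((hsv[...,1]<75)&(hsv[...,2]>75))[y:y+h,x:x+w]*255
    k,l,st,_=cv2.connectedComponentsWithStats(m); i=1+np.argmax(st[1:,4]); v,u=np.nonzero(l==i)
    p=np.array([onz(n,a,b,z) for a,b in zip(u,v)])[:,:2]
    vx,vy,cx,cy=cv2.fitLine(p.astype(np.float32),cv2.DIST_HUBER,0,1e-4,1e-4).ravel()
    d=np.array([vx,vy])*np.sign(vy); s=(p-[cx,cy])@d
    return np.array([cx,cy]),d,s.min(),s.max(),len(u)
E
python3 - <<'E'
from m import *
t=cv2.imread("pics/top0.png");s=cv2.imread("pics/scene0.png")
for n,i,b in(("top",t,(118,212,95,45)),("scene",s,(360,236,48,64))):
    c,d,a,e,N=rodfit(n,i,*b,.024); print(n,N,"ang",np.degrees(np.arctan2(d[1],d[0])),"tip",c+a*d,"end",c+e*d,e-a)
# sash
hsv=cv2.cvtColor(t,cv2.COLOR_BGR2HSV); m=((hsv[...,1]<30)&(hsv[...,2]>170)).astype(np.uint8)
m[:165]=0;m[320:]=0;m[:,:255]=0;m[:,420:]=0
ct=max(cv2.findContours(m,0,cv2.CHAIN_APPROX_NONE)[0],key=cv2.contourArea)
hu=cv2.approxPolyDP(cv2.convexHull(ct),6,True)[:,0]; print(hu)
p=ct[:,0].astype(float)
for k in range(len(hu)):
    A,B=hu[k].astype(float),hu[(k+1)%len(hu)].astype(float);L=np.linalg.norm(B-A);e=(B-A)/L
    q=p-A; al=q@e; pe=abs(q@[-e[1],e[0]]); g=p[(al>8)&(al<L-8)&(pe<3)]
    w=np.array([onz("top",*x,.08)[:2] for x in g]).astype(np.float32)
    f=cv2.fitLine(w,cv2.DIST_HUBER,0,1e-4,1e-4).ravel(); print(A,B,len(g),"dir",np.degrees(np.arctan2(f[1],f[0]))%180,"pt",f[2:],onz("top",*A,.08)[:2])
b=onz("scene",274.4,208.1,.058);print("bore",b)
E
```

```text
top 369 ang 73.41785 tip [0.41957923 0.16696881] end [0.47614405 0.35692789] 0.19820198045703308
scene 332 ang 73.08005 tip [0.41789424 0.16561635] end [0.47717231 0.36047951] 0.20367999654793117
[[306 182]
 [318 199]
 [294 285]
 [263 278]
 [285 179]]
[306. 182.] [318. 199.] 3 dir 62.794167 pt [ 0.55830896 -0.14482556] [ 0.5870167  -0.13096129]
[318. 199.] [294. 285.] 12 dir 173.7163 pt [ 0.3484495  -0.11142949] [ 0.54167402 -0.16370864]
[294. 285.] [263. 278.] 16 dir 79.1361 pt [ 0.3231055  -0.06129307] [ 0.31440779 -0.10533334]
[263. 278.] [285. 179.] 52 dir 169.05751 pt [ 0.48696393 -0.05391391] [ 0.32999841 -0.02495596]
[285. 179.] [306. 182.] 7 dir 113.00789 pt [ 0.5874023  -0.10346696] [ 0.5936261  -0.07466307]
bore [ 0.57153801 -0.0676178   0.058     ]
```

Run:
```python
from m import *
t=cv2.imread("pics/top0.png")
hsv=cv2.cvtColor(t,cv2.COLOR_BGR2HSV); m=((hsv[...,1]<45)&(hsv[...,2]>140)).astype(np.uint8)
C=np.array([[285,180],[409,200],[390,306],[264,282]],float)
z=np.zeros_like(m);cv2.fillConvexPoly(z,np.int32(C+(C-C.mean(0))*.08),1);m&=z
g=cv2.GaussianBlur(hsv[...,1].astype(np.float32)*1.0,(0,0),.7)
lines=[]
for k in range(4):
    A,B=C[k],C[(k+1)%4];L=np.linalg.norm(B-A);e=(B-A)/L;nrm=np.array([e[1],-e[0]]) # outward
    pts=[]
    for s in np.arange(12,L-12,1.):
        r=np.arange(-6,6.1,.1);q=A+s*e+r[:,None]*nrm
        v=cv2.remap(g,np.float32(q[:,0])[None],np.float32(q[:,1])[None],cv2.INTER_LINEAR)[0]
        i=np.argmax(np.diff(v)); 
        if np.diff(v)[i]>2: pts.append(q[i])
    w=np.array([onz("top",*x,.08)[:2] for x in pts],np.float32)
    f=cv2.fitLine(w,cv2.DIST_HUBER,0,1e-4,1e-4).ravel();lines.append(f)
    print(len(w),np.degrees(np.arctan2(f[1],f[0]))%180,f[2:])
X=[]
for a in range(4):
    f,h=lines[a-1],lines[a];s=np.linalg.solve(np.c_[f[:2],-h[:2]],h[2:]-f[2:]);X.append(f[2:]+s[0]*f[:2])
X=np.array(X);print(X,np.linalg.norm(np.roll(X,-1,0)-X,axis=1))
for a in np.radians([79,79.5]): 
  y=np.array([np.cos(a),np.sin(a)]);x=np.array([y[1],-y[0]]);print("bore from corner",X[0]-.028*x, X[3]+.25*x)
```

```text
102 78.99832 [ 0.58138716 -0.17762059]
84 171.61597 [ 0.38790077 -0.38366938]
101 78.80528 [ 0.2929943 -0.1897926]
81 168.94719 [ 0.45454964 -0.0433681 ]
[[ 0.6018919  -0.07214951]
 [ 0.5370554  -0.40565214]
 [ 0.2584015  -0.36458346]
 [ 0.3269076  -0.01843487]] [0.33974662 0.281664   0.3528625  0.28018138]
bore from corner [ 0.57440631 -0.06680686] [ 0.5723144  -0.06613712]
bore from corner [ 0.57436074 -0.06704691] [ 0.57272133 -0.06399375]
```

```bash
cat >> h.py <<'E'
from scipy.spatial.transform import Rotation as Ro
def st():
    s=manip.get_state(); w,x,y,z=s["ee_rot"]; R=Ro.from_quat([x,y,z,w]).as_matrix()
    return s,R,np.degrees(np.arctan2(R[1,0],R[0,0]))
def row(target,yaw,frompos=None):
    s,R,y0=st(); p=s["position"] if frompos is None else np.array(frompos)
    d=R.T@(np.array(target)-p)/.8; tw=((y0-yaw+180)%360-180)/120
    print("row",np.round(d,4),"twist",round(tw,4),"yaw now",round(y0,2),"pos",p.round(4),"F",s["contact_force"].round(1),"t",s["clock"],"w",s["width"])
E
python3 -c "
from h import *
row([.4514,.275,.13],73.25,[0.165,.551,.239])"
```

```text
row [-0.4421 -0.2272  0.1365] twist 0.7503 yaw now 163.28 pos [0.165 0.551 0.239] F [ 0.2 -0.7 -1.1] t 0.1 w 0.08583921804325483
```

Call:
{"method": "move_arm", "body": {"deltas": [[[-0.4421,-0.2272,0.1365,0.75,-0.1],[-0.4421,-0.2272,0.1365,0.75,-0.1],[-0.4421,-0.2272,0.1365,0.75,-0.1],[-0.4421,-0.2272,0.1365,0.75,-0.1],[-0.4421,-0.2272,0.1365,0.75,-0.1],[-0.4421,-0.2272,0.1365,0.75,-0.1],[-0.4421,-0.2272,0.1365,0.75,-0.1],[-0.4421,-0.2272,0.1365,0.75,-0.1],[-0.4421,-0.2272,0.1365,0.75,-0.1],[-0.4421,-0.2272,0.1365,0.75,-0.1],[-0.4421,-0.2272,0.1365,0.75,-0.1],[-0.4421,-0.2272,0.1365,0.75,-0.1]]], "squeeze": 70}}

```text
clock: 1.3
position: [0.4518, 0.2745, 0.1296]
ee_rot: [-0.0, 0.803, 0.597, -0.001]
contact_force: [-0.1, 0.3, -0.2]
width: 0.0469
gripper_force: 0.0
```

```bash
python3 -c "
from h import *
row([.4514,.275,.014],73.25)
print(st()[1][:,2],st()[0]['qpos'])"
```

```text
row [ 0.0006 -0.0005  0.1445] twist 0.0 yaw now 73.25 pos [0.4518 0.2745 0.1296] F [-0.1  0.3 -0.2] t 1.3 w 0.046900433628429966
[-1.02754707e-03 -3.50947288e-04 -9.99999410e-01] [4.14192485e-01 2.94304133e-01 1.77186799e+00 1.04810872e-04
 1.07650243e+00 7.06463430e-01]
```

Call:
{"method": "move_arm", "body": {"deltas": [[[0,0,0.06,0,-0.1],[0,0,0.11,0,-0.1],[0,0,0.144,0,-0.1],[0,0,0.144,0,-0.1],[0,0,0.144,0,0.4],[0,0,0.144,0,1],[0,0,0.144,0,1],[0,0,0.144,0,1],[0,0,0.144,0,1],[0,0,0.144,0,1]]], "squeeze": 70}}

```text
clock: 2.3
position: [0.4534, 0.2756, 0.0168]
ee_rot: [0.0, 0.802, 0.597, 0.002]
contact_force: [-0.3, -1.0, 6.0]
width: 0.0095
gripper_force: 68.6
```

```bash
python3 -c "
from h import *
i=manip.get_image('scene')[:,:,::-1];cv2.imwrite('pics/g1.png',i)
j=manip.get_image('top')[:,:,::-1]
a=cv2.resize(i[210:310,330:430],None,fx=4,fy=4,interpolation=2);b=cv2.resize(j[190:290,110:210],None,fx=4,fy=4,interpolation=2)
cv2.imwrite('pics/g1c.png',np.hstack([a,b])[:, :800]);row([.45,.27,.014],73.25)"
```

```text
row [-0.008  -0.0021  0.0034] twist 0.0004 yaw now 73.3 pos [0.4534 0.2756 0.0168] F [-0.2  1.   7.1] t 2.4 w 0.009430976792394763
```

View pics/g1c.png

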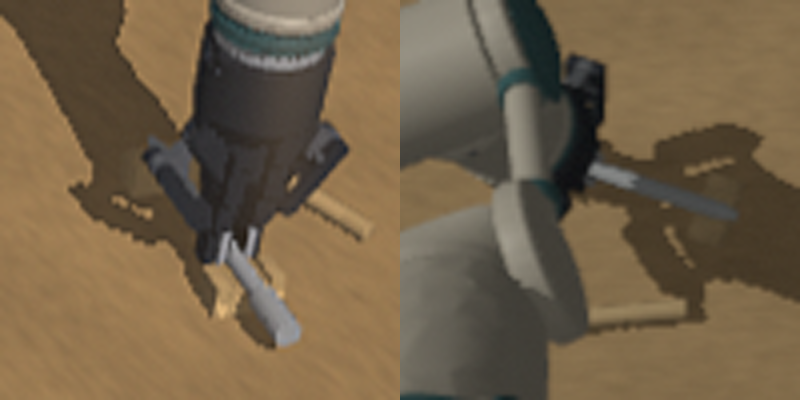

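The left panel shows the shank gripped between the fingers and the head sticking out towards the camera; in the right panel the tip end is free. I'll lift now.

Call:
{"method": "move_arm", "body": {"deltas": [[[0,0,-0.01,0,1],[0,0,-0.03,0,1],[0,0,-0.06,0,1],[0,0,-0.09,0,1],[0,0,-0.09,0,1],[0,0,-0.09,0,1]]], "squeeze": 80}}

```text
clock: 3.0
position: [0.4516, 0.2748, 0.0871]
ee_rot: [0.0, 0.802, 0.597, 0.0]
contact_force: [-0.1, 0.5, -2.0]
width: 0.0091
gripper_force: 78.1
```

```bash
python3 -c "
from h import *
i=manip.get_image('scene')[:,:,::-1];cv2.imwrite('pics/s2.png',i)
j=manip.get_image('top')[:,:,::-1];cv2.imwrite('pics/t2.png',j)
a=cv2.resize(i[170:300,320:430],None,fx=4,fy=4,interpolation=2)[:400];b=cv2.resize(j[180:280,120:210],None,fx=4,fy=4,interpolation=2)
cv2.imwrite('pics/g2c.png',np.hstack([a,b])[:, :800]);row([.45,.27,.014],73.25);print(st()[0]['moment'],st()[1][:,2])"
```

```text
row [-0.0054  0.0009  0.0897] twist 0.0003 yaw now 73.28 pos [0.4507 0.2744 0.0858] F [-0.3 -0.4 -1.6] t 3.1 w 0.009445131247972019
[ 0.04721386 -0.04899611 -0.01335712] [-0.00243367 -0.00101645 -0.99999652]
```

View pics/g2c.png

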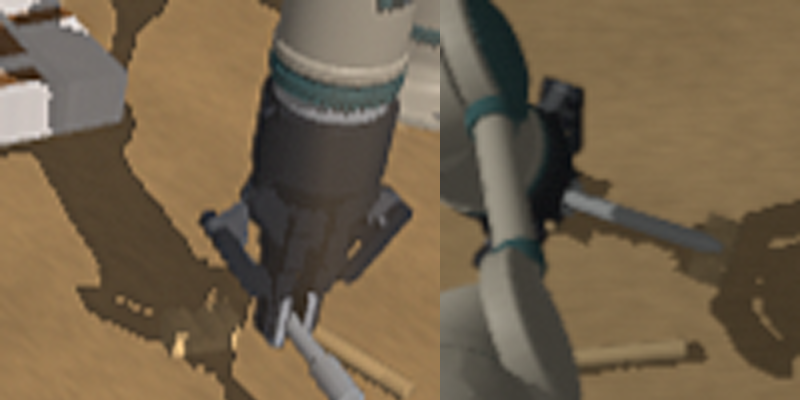

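The rod is held clear of the rests. Its tip shows at about (190,241) in the top picture. I'll measure the rod line relative to the TCP.

```bash
cat > tip.py <<'E'
from m import *
def tip(fn,box,z,pos,yaw):
    c,d,a,e,N=rodfit("top",cv2.imread(fn),*box,z)
    ex=np.array([np.cos(np.radians(yaw)),np.sin(np.radians(yaw))]);ey=np.array([ex[1],-ex[0]])
    T=c+a*d; r=T-np.array(pos)[:2]; rt=c+a*d
    ang=np.degrees(np.arctan2(d[1],d[0])); print("N",N,"rod yaw",ang,"tip",T,"rel along",r@ex,"lat(x+)",r@ey,"len",e-a)
E
python3 - <<'E'
from tip import *
tip("pics/t2.png",(155,225,45,25),.0935,[.4510,.2746],73.27)
i=cv2.imread("pics/t2.png");print(i[238:246,184:196].max(2))
# shank-in-scene check: head axis direction predicted for level rod
hsv=cv2.cvtColor(cv2.imread("pics/s2.png"),cv2.COLOR_BGR2HSV)
m=np.zeros(hsv.shape[:2],np.uint8);s=np.s_[245:285,390:420];m[s]=((hsv[...,1]<75)&(hsv[...,2]>90))[s]
k,l,sta,_=cv2.connectedComponentsWithStats(m);j=1+np.argmax(sta[1:,4]);v,u=np.nonzero(l==j)
f=cv2.fitLine(np.c_[u,v].astype(np.float32),2,0,.01,.01).ravel();print(len(u),"img dir",np.degrees(np.arctan2(f[1],f[0])),f[2:])
g=np.array([.451,.2746,.0935]);
for dr in(-3,-1,0,1,3):
    d=np.array([np.cos(1.279),np.sin(1.279),np.tan(np.radians(dr))]);q=proj("scene",g+.08*d)-proj("scene",g+.02*d);print(dr,np.degrees(np.arctan2(q[1],q[0])),proj("scene",g+.05*d))
E
```

```text
N 58 rod yaw 81.586586 tip [0.43612943 0.20923993] rel along -0.06687417866215495 lat(x+) 0.004573551125245342 len 0.05192212822925481
[[70 68 72 77 80 80 81 80 78 78 72 70]
 [72 72 72 69 76 80 81 82 81 78 73 70]
 [76 77 77 75 72 72 77 82 83 74 69 71]
 [72 73 75 76 75 73 71 78 79 72 71 74]
 [72 71 72 72 72 71 73 75 76 73 72 74]
 [78 76 74 73 72 73 73 75 72 70 72 74]
 [81 80 80 81 81 77 77 75 71 70 70 71]
 [83 84 83 87 84 81 79 74 71 71 70 72]]
216 img dir 55.783817 [399.75464 259.68518]
-3 55.10951583653318 [399.99239933 263.08534598]
-1 53.60188796151837 [400.11898192 262.51128067]
0 52.8208953985983 [400.18228075 262.22421388]
1 52.02064094550537 [400.24563605 261.93689095]
3 50.35869476723452 [400.37267132 261.36077274]
```

```bash
python3 -c "
from h import *
row([.5998,.0704,.0508],78.95,[.4514,.275,.0864])"
```

```text
row [-0.1915  0.2513  0.0443] twist -0.0472 yaw now 73.28 pos [0.4514 0.275  0.0864] F [-0.3 -0.4 -1.6] t 3.1 w 0.009445131247972019
```

Call:
{"method": "move_arm", "body": {"deltas": [[[-0.03,0.04,0,0,1],[-0.07,0.09,0,-0.0472,1],[-0.11,0.14,0,-0.0472,1],[-0.15,0.19,0,-0.0472,1],[-0.18,0.235,0,-0.0472,1],[-0.1915,0.2513,0.01,-0.0472,1],[-0.1915,0.2513,0.03,-0.0472,1],[-0.1915,0.2513,0.0443,-0.0472,1],[-0.1915,0.2513,0.0443,-0.0472,1],[-0.1915,0.2513,0.0443,-0.0472,1]]]}}

```text
clock: 4.1
position: [0.5994, 0.0711, 0.0507]
ee_rot: [-0.001, 0.772, 0.636, -0.001]
contact_force: [-0.4, 0.3, -2.4]
width: 0.0091
gripper_force: 78.4
```

```bash
python3 -c "
from h import *
i=manip.get_image('scene')[:,:,::-1];cv2.imwrite('pics/s3.png',i)
j=manip.get_image('top')[:,:,::-1];cv2.imwrite('pics/t3.png',j)
a=cv2.resize(i[150:260,220:320],None,fx=4,fy=4,interpolation=2)[:440];b=cv2.resize(j[130:240,205:305],None,fx=4,fy=4,interpolation=2)
cv2.imwrite('pics/g3c.png',np.hstack([a,b])[:, :800]);row([.5998,.0704,.0508],78.95);print(st()[0]['position'])"
```

```text
row [-0.001  -0.0006  0.0013] twist 0.0005 yaw now 79.01 pos [0.6004 0.0711 0.0519] F [-0.9  0.5 -1.8] t 4.2 w 0.009228372158264489
[0.60039564 0.07105931 0.05187898]
```

View pics/g3c.png

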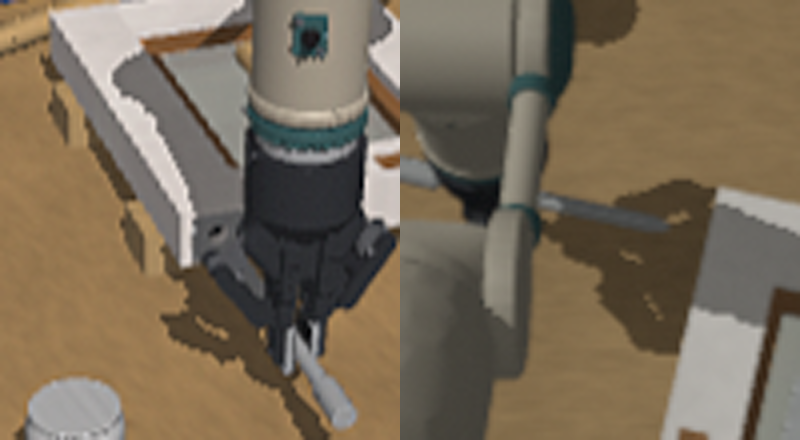

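The left panel shows the tip just in front of the bore. The right panel shows the tip at about (271,186.5) in the top image, and the head visible at about (307,173)−(100,0). I'll fit the axis from both visible pieces.

```bash
cat > ax.py <<'E'
from m import *
# axis from saturation-weighted column centroids in the top view
def axis(fn,boxes,z,thr=70):
    img=cv2.imread(fn); S=cv2.cvtColor(img,cv2.COLOR_BGR2HSV)[...,1].astype(float); V=img.max(2)
    pts=[]
    for x0,x1,y0,y1 in boxes:
        for u in range(x0,x1):
            k=0.5*(u-240); lo,hi=y0,y1
            w=np.clip(95-S[lo:hi,u],0,60)*(V[lo:hi,u]>55)
            if w.sum()>60: pts.append((u,(w*np.arange(lo,hi)).sum()/w.sum(),w.sum()))
    return np.array(pts)
E
python3 - <<'E'
from ax import *
i=cv2.imread("pics/t3.png");S=cv2.cvtColor(i,cv2.COLOR_BGR2HSV)[...,1]
print(S[178:192,238:276:2]);print(S[165:182,196:218])
E
```

```text
[[ 40   5  50  91  97 103 108 107 108 107 107 108 111 114 112 115 112 110
  112]
 [ 34   7   3   3  35  78 100 106 107 108 109 114 109 112 114 114 112 110
  115]
 [ 35   2   4   5   7   7  20  76  96 100 109 111 110 110 112 112 112 109
  107]
 [ 34  13   5   4   6   3   3   3  23  54  78  85 104 112 112 110 110 109
  110]
 [ 38  78  51  15  10   7   3   7   7   7   4  18  58  83 103 110 107 112
  108]
 [ 95 102 108  93  56  18   7   3   6   6   3   3   7  11  48  80 109 112
  114]
 [ 85 105 111 110 108 100  52  18  11   7   3   3   3   0   3  14  76 110
  110]
 [ 89  57 114 112 112 110 112 101  67  36  15   3   7   6   3   3  23 103
  111]
 [ 65  53 113 110 112 113 115 113 110 113  81  36  22   7   3   0   7  60
  113]
 [ 43  65 111 114 112 108 114 110 112 110 113 111  95  52  22  18  17  83
  112]
 [ 24  96 109 117 111 113 117 115 110 110 112 112 112 112 100  92  91 107
  112]
 [ 18 102 107 115 113 115 112 115 113 112 114 111 117 110 119 107 115 110
  108]
 [ 23 102 111 114 115 113 113 113 111 112 113 113 117 106 115 114 116 115
  111]
 [ 37 106 108 108 117 111 113 115 115 111 109 1
[... 916 characters left out ...]
5   5   4   4   4   2   4   5
    4  20  38  58]
 [109 110 107 107 108 108 103  89  77  58  38  23  10   3   2   2   2   5
    6  12  24  21]
 [108 109 108 108 109 109 108 109 108 109 104  93  80  58  39  30  13   8
   42  71  72  38]
 [108 108 109 110 108 109 108 108 109 109 110 109 107 107 103 100  87  74
   97 104 100  75]
 [107 109 108 108 108 106 108 108 107 107 110 109 106 106 106 109 108 107
  108 106 107 104]
 [108 107 108 110 110 108 108 108 110 109 110 109 109 108 108 110 109 108
  110 109 110 105]
 [108 107 107 108 109 109 108 108 110 110 108 108 109 108 106 108 106 106
  107 107 108 106]
 [107 110 109 108 108 109 109 108 107 107 108 107 106 106 110 107 106 107
  107 107 108 107]]
```

Run:
```python
from h import *
i=cv2.imread("pics/t3.png");S=cv2.cvtColor(i,cv2.COLOR_BGR2HSV)[...,1].astype(float)
z=.058; pts=[]
for u,lo,hi in [(u,178,192) for u in range(247,266)]+[(u,167,180) for u in range(203,207)]:
    w=np.clip(105-S[lo:hi,u],0,100); pts.append((u,(w*np.arange(lo,hi)).sum()/w.sum()))
pts=np.array(pts,float);W=np.array([onz("top",*p,z)[:2] for p in pts])
for sel in(slice(0,19),slice(0,None)):
    f=cv2.fitLine(W[sel].astype(np.float32),2,0,1e-5,1e-5).ravel();d=f[:2]*np.sign(f[1]);print("yaw",np.degrees(np.arctan2(d[1],d[0])),f[2:],"resid",np.abs((W[sel]-f[2:])@[-d[1],d[0]]).max())
T=onz("top",271.3,186.6,z);H=onz("top",201.3,172,z);print("tip",T,"head end",H,np.linalg.norm(T-H))
for b in([.573,-.067],[.5744,-.0668],[.5715,-.0676]):
    a=np.radians(78.95);n=np.array([np.sin(a),-np.cos(a)]);print("line lateral minus bore at bore(+x):", (f[2:]+d*((np.array(b)-f[2:])@d)-b)@n, "tip gap",(T[:2]-b)@[np.cos(a),np.sin(a)])
# scene: expected tip/bore pixels
print(proj("scene",[T[0],T[1],.058]),proj("scene",[.573,-.067,.058]),proj("scene",[.5744,-.0668,.058]))
```

```text
yaw 79.77898 [0.5852581  0.00358201] resid 0.0002397093598657277
yaw 78.95745 [0.590077   0.02815121] resid 0.00041832830933613
tip [ 0.57657599 -0.0382026   0.058     ] head end [0.61175276 0.15350213 0.058     ] 0.1949053911581718
line lateral minus bore at bore(+x): -0.0014642470875230638 tip gap 0.028948895024696795
line lateral minus bore at bore(+x): -0.0028000188505958477 tip gap 0.028484271189705437
line lateral minus bore at bore(+x): -0.00010694191905702304 tip gap 0.029825269534054243
[278.30506852 213.51932076] [274.07951581 208.34002836] [273.70124864 208.50551141]
```

Call:
{"method": "move_arm", "body": {"deltas": [[[-0.01,0.0013,0,0,1],[-0.02,0.0013,0,0,1],[-0.03,0.0013,0,0,1],[-0.034,0.0013,0,0,1],[-0.038,0.0013,0,0,1],[-0.042,0.0013,0,0,1],[-0.045,0.0013,0,0,1],[-0.045,0.0013,0,0,1]]]}}

```text
clock: 5.0
position: [0.5944, 0.0346, 0.0514]
ee_rot: [-0.0, 0.772, 0.636, -0.0]
contact_force: [0.3, 0.3, -2.1]
width: 0.0093
gripper_force: 78.4
```

Call:
{"method": "move_arm", "body": {"deltas": [[[-0.004,0,0,0,1],[-0.008,0,0,0,1],[-0.012,0,0,0,1],[-0.015,0,0,0,1],[-0.015,0,0,0,1]]]}}

```text
clock: 5.5
position: [0.5921, 0.0227, 0.0515]
ee_rot: [-0.0, 0.772, 0.636, -0.0]
contact_force: [0.5, -0.2, -1.5]
width: 0.0094
gripper_force: 78.4
```

Call:
{"method": "move_arm", "body": {"deltas": [[[-0.005,0,0,0,1],[-0.01,0,0,0,1],[-0.015,0,0,0,1],[-0.02,0,0,0,1],[-0.025,0,0,0,1],[-0.025,0,0,0,1]]]}}

```text
clock: 6.1
position: [0.5882, 0.0028, 0.0514]
ee_rot: [0.0, 0.772, 0.635, -0.0]
contact_force: [-0.5, 0.1, -2.1]
width: 0.0096
gripper_force: 78.4
```

```bash
python3 -c "
from h import *
manip.get_image('top');s=st()[0];print(s['contact_force'],s['moment'],s['position'])"
```

```text
[ 0.54797687 -0.26647997 -1.80973465] [ 0.03695189  0.00411587 -0.04213606] [0.58828805 0.00308879 0.05146563]
```

Call:
{"method": "move_arm", "body": {"deltas": [[[-0.005,0,0,0,1],[-0.01,0,0,0,1],[-0.015,0,0,0,1],[-0.02,0,0,0,1],[-0.024,0,0,0,1],[-0.028,0,0,0,1],[-0.032,0,0,0,1],[-0.032,0,0,0,1]]]}}

```text
clock: 6.95
position: [0.5834, -0.0215, 0.0514]
ee_rot: [-0.0, 0.772, 0.635, 0.0]
contact_force: [1.0, 1.8, -3.1]
width: 0.0092
gripper_force: 78.4
```

Call:
{"method": "move_arm", "body": {"deltas": [[[-0.004,0,0,0,1],[-0.008,0,0,0,1],[-0.012,0,0,0,1],[-0.016,0,0,0,1],[-0.02,0,0,0,1],[-0.022,0,0,0,1],[-0.022,0,0,0,1]]]}}

```text
clock: 7.65
position: [0.5811, -0.0352, 0.0515]
ee_rot: [-0.002, 0.772, 0.635, 0.003]
contact_force: [3.4, 11.9, -3.6]
width: 0.0091
gripper_force: 78.2
```

```bash
python3 -c "
from h import *
j=manip.get_image('top')[:,:,::-1];cv2.imwrite('pics/t4.png',j);i=manip.get_image('scene')[:,:,::-1];cv2.imwrite('pics/s4.png',i)
a=cv2.resize(i[150:260,220:320],None,fx=4,fy=4,interpolation=2);b=cv2.resize(j[130:240,205:305],None,fx=4,fy=4,interpolation=2)
cv2.imwrite('pics/g4c.png',np.hstack([a,b]))
s=st()[0];print(s['contact_force'],s['moment'],s['position'])"
```

```text
[ 3.22174614 11.84747713 -3.62390724] [ 1.96451464 -0.52222297  0.03372802] [ 0.58104836 -0.03543433  0.05148017]
```

View pics/g4c.png

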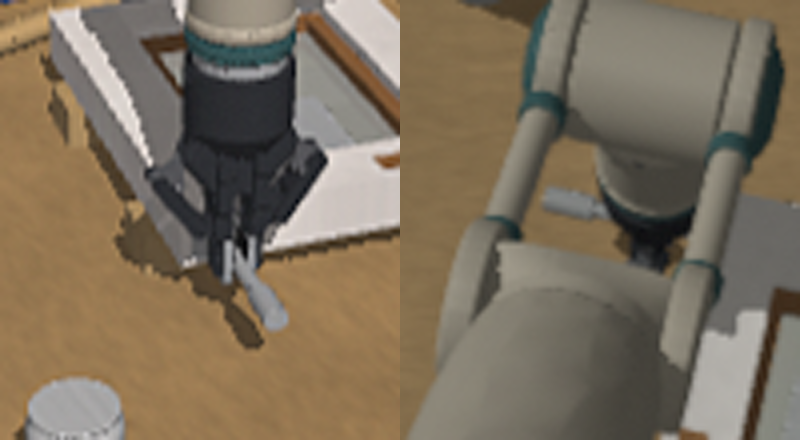

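The head end now shows at about (240,180) in the top picture, so roughly 80 mm of the rod is in the bore. The rod is straight and the drag is about 12 N. I'll relax the push, open, and slide back astride the head.

Call:
{"method": "move_arm", "body": {"deltas": [[[0.003,0,0,0,1],[0.003,0,0,0,0],[0.003,0,0,0,-0.1],[0.003,0,0,0,-0.1],[0.003,0,0,0,-0.1],[0.003,0,0,0,-0.1]]]}}

```text
clock: 8.35
position: [0.5805, -0.037, 0.0516]
ee_rot: [0.0, 0.772, 0.636, 0.0]
contact_force: [-0.1, -0.8, 0.1]
width: 0.047
gripper_force: 0.0
```

```bash
python3 -c "
from h import *
j=manip.get_image('top')[:,:,::-1];cv2.imwrite('pics/t5.png',j)
S=cv2.cvtColor(j,cv2.COLOR_BGR2HSV)[...,1];print(S[174:188,234:258])
s=st()[0];print(s['contact_force'],s['width'],s['position'])
b=np.array([.573,-.067]);a=np.array([.1917,.9815])
for u in(239.5,240.5): print('head end from mouth',(onz('top',u,180.3,.058)[:2]-b)@a)
print('tcp from mouth',(s['position'][:2]-b)@a)"
```

```text
[[ 36  38  37  37  32  90 105 107 109 108 108 108 108 108 108 108 108 106
  107 107  91  41  36  37]
 [ 35  38  39  39  43  99 110 109 108 108 108 106 108 110 107 108 109 108
  107 107  96  43  35  36]
 [ 37  38  39  39  69 103 110  88  76  79  88  97 104 107 110 107 108 108
  110 108 102  54  28  34]
 [ 38  38  37  36  90 106 108  38   6  11  19  40  59  60  76  95 100 105
  107 108 106  76  18  28]
 [ 36  38  39  46  99 108  97  18   4   2   2   4   4   2   8  29  52  70
   86  92 101 101  20  28]
 [ 38  36  36  69 101 108  80  31   4   2   2   4   6   4   4   2   2   2
   11  27  83  96  23  34]
 [ 38  37  36  91 105 109  76  27   4   2   2   2   2   2   2   4   4   4
    4   5  47  46  19  56]
 [ 38  35  46  98 106 105  79  23   2   4   2   4   2   2   4   4   6   4
    6   5   2   2   3  12]
 [ 37  33  68 102 109 108  89  47  16  11   5   7   5   4   2   2   4   4
    4   5   4   4   2   5]
 [ 31  43  91 105 109 111 104 102  90  73  58  38  23  10   5   2   2   4
    5   5   4   6   5   4]
 [ 40  66 102 107 109 107 110 110 108 108 109 101  93  78  60  38  30  15
   19  48  38  26  12   8]
 [ 37  78 104 106 110 108 107 106 109 108 108 107 109 108 108 102 100  86
   83 100 102  97  87  70]
 [ 29  95 107 109 108 110 109 109 108 108 107 107 109 108 108 107 109 109
  109 109 109 108 108 110]
 [ 31 104 109 108 108 108 107 107 107 107 106 106 108 108 108 108 106 108
  108 107 107 109 105 107]]
[ 0.31391044 -0.93983444 -0.2785358 ] 0.04690357800256424 [ 0.58054681 -0.03693409  0.05160012]
head end from mouth 0.11703800872733869
head end from mouth 0.11439103644403646
tcp from mouth 0.030956409548392367
```

Call:
{"method": "move_arm", "body": {"deltas": [[[0.03,0,0,0,-0.1],[0.06,0,0,0,-0.1],[0.0875,0,0,0,-0.1],[0.0875,0,0,0,-0.1],[0.0875,0,0,0,0.3],[0.0875,0,0,0,1],[0.0875,0,0,0,1],[0.0875,0,0,0,1],[0.0875,0,0,0,1],[0.0875,0,0,0,1]]], "squeeze": 70}}

```text
clock: 9.4
position: [0.5937, 0.0313, 0.0515]
ee_rot: [0.0, 0.772, 0.636, -0.0]
contact_force: [-0.2, -1.0, 1.1]
width: 0.0156
gripper_force: 68.3
```

```bash
python3 -c "
from h import *
j=manip.get_image('top')[:,:,::-1];cv2.imwrite('pics/t6.png',j);i=manip.get_image('scene')[:,:,::-1];cv2.imwrite('pics/s6.png',i)
a=cv2.resize(i[150:260,220:320],None,fx=4,fy=4,interpolation=2);b=cv2.resize(j[130:240,205:305],None,fx=4,fy=4,interpolation=2)
cv2.imwrite('pics/g6c.png',np.hstack([a,b]))
s=st()[0];b=np.array([.573,-.067]);a=np.array([.1917,.9815]);print(s['contact_force'],s['position'],'tcp from mouth',(s['position'][:2]-b)@a)"
```

```text
[-1.69448642 -2.9890094   1.60164879] [0.59371524 0.03135281 0.0515131 ] tcp from mouth 0.10050439631252168
```

View pics/g6c.png

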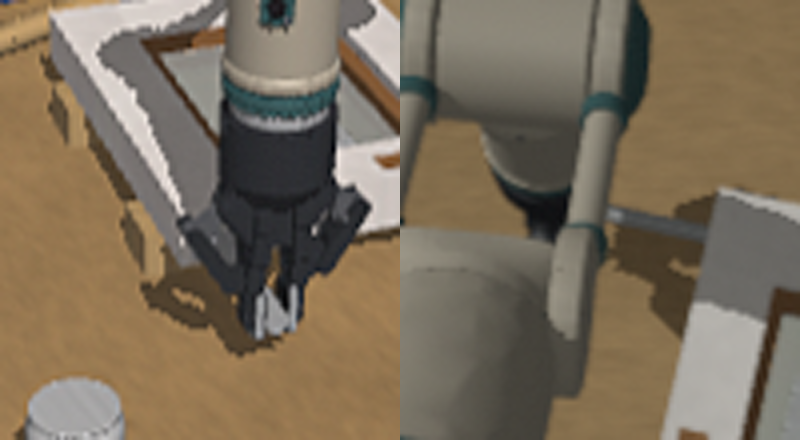

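The head is gripped and the shank runs straight into the bore at about (281,188) in the top picture. I'll push on in stages.

Call:
{"method": "move_arm", "body": {"deltas": [[[-0.005,0,0,0,1],[-0.01,0,0,0,1],[-0.015,0,0,0,1],[-0.02,0,0,0,1],[-0.025,0,0,0,1],[-0.03,0,0,0,1],[-0.035,0,0,0,1],[-0.04,0,0,0,1],[-0.045,0,0,0,1],[-0.05,0,0,0,1]]], "squeeze": 80}}

```text
clock: 10.5
position: [0.5881, -0.0008, 0.0516]
ee_rot: [-0.003, 0.773, 0.634, 0.005]
contact_force: [3.5, 17.7, -0.3]
width: 0.0153
gripper_force: 78.6
```

Call:
{"method": "move_arm", "body": {"deltas": [[[-0.005,0,0,0,1],[-0.01,0,0,0,1],[-0.015,0,0,0,1],[-0.02,0,0,0,1],[-0.025,0,0,0,1],[-0.03,0,0,0,1],[-0.035,0,0,0,1],[-0.035,0,0,0,1]]]}}

```text
clock: 11.3
position: [0.582, -0.0304, 0.0515]
ee_rot: [-0.002, 0.773, 0.635, 0.003]
contact_force: [2.5, 10.4, 0.4]
width: 0.0152
gripper_force: 78.7
```

```bash
cat > q.py <<'E'
from h import *
j=manip.get_image('top')[:,:,::-1];cv2.imwrite('pics/t7.png',j)
s=st()[0];b=np.array([.573,-.067]);a=np.array([.1917,.9815]);print(s['contact_force'],s['contact_force'][:2]@a,s['moment'],s['position'],'tcp from mouth',(s['position'][:2]-b)@a)
E
python3 q.py
```

```text
[2.27993906 9.26245413 0.45931322] 9.528163047895491 [ 1.46292795 -0.32101415 -0.04485844] [ 0.58192221 -0.03070321  0.05151545] tcp from mouth 0.037335689560506834
```

Call:
{"method": "move_arm", "body": {"deltas": [[[-0.0025,0,0,0,1],[-0.005,0,0,0,1],[-0.0075,0,0,0,1],[-0.01,0,0,0,1],[-0.0125,0,0,0,1],[-0.0125,0,0,0,1]]]}}

```text
clock: 11.95
position: [0.5803, -0.0392, 0.0515]
ee_rot: [-0.003, 0.773, 0.635, 0.004]
contact_force: [2.8, 12.9, 0.4]
width: 0.0155
gripper_force: 78.7
```

```bash
python3 q.py
```

```text
[ 2.90954542 13.18105563  0.51587662] 13.494965956748732 [ 2.04334788 -0.49898389  0.04957059] [ 0.58028972 -0.03940093  0.05152473] tcp from mouth 0.028485925058380105
```

Call:
{"method": "move_arm", "body": {"deltas": [[[-0.00125,0,0,0,1],[-0.0025,0,0,0,1],[-0.00375,0,0,0,1],[-0.005,0,0,0,1],[-0.005,0,0,0,1],[-0.005,0,0,0,1]]]}}

```text
clock: 12.6
position: [0.5796, -0.0429, 0.0515]
ee_rot: [-0.003, 0.773, 0.634, 0.004]
contact_force: [3.0, 15.1, 0.4]
width: 0.0156
gripper_force: 78.7
```

```bash
python3 q.py
```

```text
[ 2.70087651 15.83676548 -0.60179057] 16.0615433442756 [ 2.26654091 -0.50186917  0.13354151] [ 0.5796257  -0.04292233  0.05151961] tcp from mouth 0.024902383297423877
```

Call:
{"method": "move_arm", "body": {"deltas": [[[-0.00125,0,0,0,1],[-0.00125,0,0,0,1],[-0.0025,0,0,0,1],[-0.0025,0,0,0,1]]]}}

```text
clock: 13.05
position: [0.5793, -0.0445, 0.0515]
ee_rot: [-0.003, 0.773, 0.634, 0.005]
contact_force: [4.3, 15.4, -0.4]
width: 0.0153
gripper_force: 78.7
```

```bash
python3 q.py
```

```text
[ 2.74633924 15.67780751  0.65493947] 15.914241297916115 [ 2.39193288 -0.54961231  0.04709813] [ 0.57929476 -0.04456274  0.05154661] tcp from mouth 0.023228877830853235
```

Call:
{"method": "move_arm", "body": {"deltas": [[[-0.00125,0,0,0,1],[-0.00125,0,0,0,1],[-0.0025,0,0,0,1],[-0.0025,0,0,0,1]]]}}

```text
clock: 13.5
position: [0.5789, -0.0466, 0.0515]
ee_rot: [-0.003, 0.773, 0.634, 0.004]
contact_force: [4.3, 15.5, 0.4]
width: 0.0156
gripper_force: 78.7
```

```bash
python3 q.py
```

```text
[ 3.5159707  14.82194807 -0.07659636] 15.221753614423355 [ 2.31890055 -0.5841165   0.02151489] [ 0.57886119 -0.04671495  0.05153347] tcp from mouth 0.021033369889129253
```

Call:
{"method": "move_arm", "body": {"deltas": [[[-0.00125,0,0,0,1],[-0.00125,0,0,0,1],[-0.0025,0,0,0,1],[-0.0025,0,0,0,1]]]}}

```text
clock: 13.95
position: [0.5787, -0.0477, 0.0515]
ee_rot: [-0.003, 0.773, 0.634, 0.005]
contact_force: [5.5, 18.1, 0.1]
width: 0.0156
gripper_force: 78.7
```

```bash
python3 q.py
```

```text
[ 4.29200554 18.37317182 -0.47387098] 18.856045599328358 [ 2.80921294 -0.68301066  0.13021006] [ 0.57864413 -0.04772259  0.05149373] tcp from mouth 0.02000275663805237
```

Call:
{"method": "move_arm", "body": {"deltas": [[[-0.00125,0,0,0,1],[-0.00125,0,0,0,1],[-0.0025,0,0,0,1],[-0.0025,0,0,0,1]]]}}

```text
clock: 14.4
position: [0.5786, -0.0478, 0.0515]
ee_rot: [-0.004, 0.773, 0.634, 0.006]
contact_force: [6.2, 24.0, -0.9]
width: 0.0153
gripper_force: 78.7
```

```bash
python3 q.py
```

```text
[ 5.24744611 24.75998987  0.15276556] 25.307865473832898 [ 3.61104922 -0.87159387  0.04478695] [ 0.57867841 -0.04780121  0.05153276] tcp from mouth 0.019932166923163217
```

It didn't move while the force rose by about 9 N, so the head is on the sash. I'll relax the push and release.

Call:
{"method": "move_arm", "body": {"deltas": [[[0.004,0,0,0,1],[0.0075,0,0,0,1],[0.0085,0,0,0,1],[0.0085,0,0,0,1]]]}}

```text
clock: 14.85
position: [0.5787, -0.0477, 0.0515]
ee_rot: [-0.001, 0.772, 0.635, 0.002]
contact_force: [2.1, 7.4, 0.2]
width: 0.0154
gripper_force: 78.7
```

```bash
python3 q.py
```

```text
[0.94180095 7.39197476 0.47100889] 7.435766473617368 [ 1.0942643  -0.30186494  0.08885856] [ 0.57868593 -0.04765539  0.05149804] tcp from mouth 0.020076725936091305
```

Next I'll open, slide back along the axis, rise well clear and look.

Call:
{"method": "move_arm", "body": {"deltas": [[[0.002,0,0,0,1],[0.002,0,0,0,0],[0.002,0,0,0,-0.1],[0.002,0,0,0,-0.1],[0.002,0,0,0,-0.1],[0.03,0,0,0,-0.1],[0.08,0,0,0,-0.1],[0.12,0,-0.03,0,-0.1],[0.16,0,-0.09,0,-0.1],[0.22,0,-0.15,0,-0.1],[0.28,0,-0.2,0,-0.1],[0.28,0,-0.2,0,-0.1]]]}}

```text
clock: 16.1
position: [0.6217, 0.1723, 0.2143]
ee_rot: [0.001, 0.772, 0.636, 0.002]
contact_force: [-0.0, -0.0, -0.0]
width: 0.0466
gripper_force: 0.0
```

```bash
python3 -c "
from h import *
j=manip.get_image('top')[:,:,::-1];cv2.imwrite('pics/t8.png',j);i=manip.get_image('scene')[:,:,::-1];cv2.imwrite('pics/s8.png',i)
a=cv2.resize(i[160:260,220:320],None,fx=4,fy=4,interpolation=2);b=cv2.resize(j[140:240,215:315],None,fx=4,fy=4,interpolation=2)
cv2.imwrite('pics/g8c.png',np.hstack([a,b]))
s=st()[0];print(s['contact_force'],s['position'],s['clock'])"
```

```text
[ 0.22059477 -0.44603015  0.56221262] [0.62368941 0.17421617 0.21607296] 16.2
```

View pics/g8c.png

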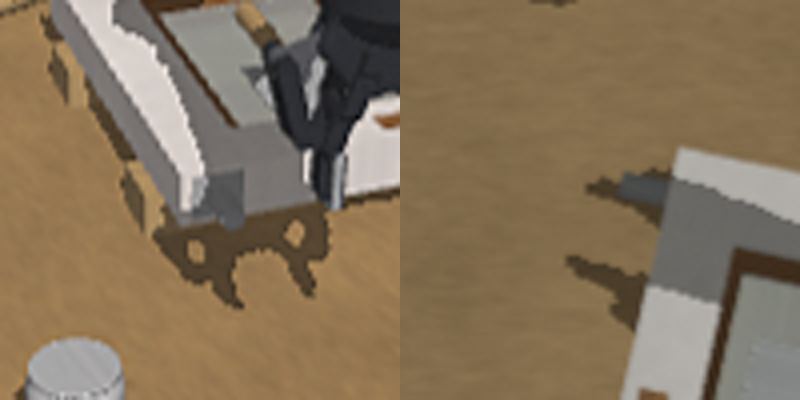

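The rod's head stands against the sash edge: its end is at about (270,186) in the top picture, roughly 33 mm out, which matches the 34 mm head when flush. The gripper is clear, so I'll hand the job in.

```bash
python3 -c "
from rig import manip
print(manip.sign_off())"
```

```text
the job is handed in; nothing more can be done
None
```

The rod was gripped by its shank, pushed about halfway in, released, regripped by the head and pushed home against the sash with roughly 10 N on the wood, then released and handed in at 16.2 s; the bystanders were not touched.

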